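# Flip a carrier plate over against the tip-up stop

### The job

The white carrier plate lies parts side down in front of the blue tip-up stop: push it, notched edge first, up the stop until it leans steeply there, and press its lower edge firmly home against the little brass foot with a push of 15 to 20 N for a moment; never let the plate bear or knock on the stop or foot with more than 22 N. Then tip it over towards the robot and let it down gently, not letting it drop and slap down, so that it lies flat on the dark mat in front of the stop with its green parts side up. Leave the other things on the bench alone.

Things in the scene. Friction and masses are not known exactly. Their poses are not given: they have to be found in the camera images.
- plate: white carrier plate, 130 (x) x 110 (y) x 10 mm, 0.3 kg, too wide to grip across while flat. One face plain white (up at the start), the other green with flush metal parts. Origin: centre of the green face (z = 0 at the start, 10 mm once flipped). Its z points out of the white face, its +x edge (notched) faces the stop, its straight -x edge, a black rubber strip, ends at the foot
- notch_edge (a point): middle of the line of the plate's +x edge, on the green face, 65 mm from the plate's origin. This edge has a notch 9 mm deep and 70 mm wide (y -35 to +35 mm) that lets it pass over the brass foot, so only its two outer ends ride up the stop
- stop: blue slippery tip-up stop fixed to the bench, 180 mm wide (y), 47 mm deep. Origin: middle of its front toe line on the bench; its x axis points level into the stop, away from the robot side. The front face curves up from the toe (x 0, z 0) by (17, 16), (30, 38) and (37, 58) to the crest at (37, 70) mm; nothing stands right behind it
- crest (a point): middle of the stop's front top edge, 37 mm behind the toe and 70 mm up. With its lower edge at the foot the plate leans on it about 62 degrees from level, its upper edge about 51 mm (42 mm in the notch) beyond the crest along the plate and about 115 mm above the bench; let go, it stays leaning there
- foot: small fixed brass block in the middle of the stop's toe, 16 mm wide (y) and 5 mm high, with an upright hard front face on the toe line. Origin: middle of that face's lower edge, the same point as the stop's origin. Part of a push on the plate's lower edge is lost to friction on the bench and does not reach the foot
- mat (a point): middle of the thin dark mat on the bench in front of the stop, 210 mm (the stop's x) by 200 mm (y), from the toe line towards the robot side
There are look-alikes about, which are no part of the job. Leave any brown look-alike of the plate alone.

How it is judged:
On the way:
1. the plate leans steeply on the stop (more than 50 degrees from level) and its lower edge is pressed against the brass foot with more than 5 N for 0.3 s (contact force between plate and foot above 5 N and angle between plate's own z axis and vertical between 0.87 and 1.4 rad), for 0.3 s.
At the end, for the whole second after the job is handed in: the plate lies still and flat on the bench (within 3.5 degrees), green parts side up, on the mat in front of the stop: its middle 40 to 170 mm in front of the toe line and within 60 mm of the stop's middle line, released (angle between plate's own z axis and vertical above 3.08 rad and height (world z) of plate below 0.013 m and x of plate in the frame of stop between -0.17 and -0.04 m and y of plate in the frame of stop between -0.06 and 0.06 m and linear speed of plate below 0.01 m/s); the robot touches nothing.
It fails at once if the plate bears or knocks on the stop or its brass foot with more than 22 N (contact force between plate and stop above 22 N).
It fails at once if the plate falls over and slaps down (it turns faster than 10 rad/s, as when it drops from more than about 45 mm at its edge) (angular speed of plate above 10 rad/s).
It fails at once if another thing on the bench is shifted by more than 20 mm (distance of any of done_plate, swab_jar, loupe, tweezers, driver, dish, cot_cup from where it was at the start of the episode above 0.02 m).
It also fails if it takes over 72 s, if anything falls off the work surface, if the arm or the gripper's body presses on something with over 40 N, if the wrist force passes 120 N, or if a joint passes its speed limit or range.

### The arm

A 6-joint arm with a two-finger parallel gripper is mounted at the origin on the work surface. World frame = base frame: x ahead of the robot, y to its left, z up, the work surface at z = 0. Lengths are in m, angles in rad, forces in N, time in s.
With the tool pointing down it reaches from about 0.375 to 0.825 m from the base axis. Payload 5.5 kg.
Tool frame: the origin (TCP) lies midway between the tips of the shut fingers; the grasp point (between the pads) lies behind it (bot.hold_point_z is the z of the grasp point in the tool frame, in m); z points along the fingers, y is the direction in which the jaws open and shut (so a half turn about z gives the same grasp; the last joint's range is limited). The gripper opens to 85 mm and grips with 20 to 120 N. Pads are 22 mm wide; open, the fingers measure 114 mm over their backs; the gripper's body (76 mm by 85 mm) begins 54 mm behind the grasp point. The pads swing forward as they close: fully open they stand 13 mm farther back than shut.
Start: joints at [1.177, 0.314, -0.047, 1.21, 0, 1.571], TCP at [0.23, 0.554, 0.231] pointing down, gripper open.
Joint ranges: [-2.67, 2.67], [-0.69, 1.73], [-1.03, 1.25], [-2.08, 2.16], [-1.42, 1.45], [-3.14, 3.14]. Speed limits (rad/s): [2.39, 2.39, 3.01, 3.14, 3.14, 3.14].

### API

Orientations are given as [roll, pitch, yaw] about the fixed x, y, z axes, in that order (R = Rz(yaw) Ry(pitch) Rx(roll)).
In Python, from workcell import bot gives the robot as it stands. Calls block until the motion is done:
- bot.goto(position, orientation): joint-space move of the TCP to a pose.
- bot.servo_line(position, max_speed=0.15, rotation=None): straight line of the TCP; rotation=None keeps the orientation; max_speed is the mean speed in m/s.
- bot.move_j(angles): joint-space move.
- bot.gripper_to(opening, strength=None): finger opening in m; strength is the grip in N (None keeps the last); returns when the fingers have stopped.
- bot.dwell(seconds).
- bot.solve_ik(position, orientation): joint angles nearest the present ones, or None.
- bot.read_camera(name): name is "scene" or "top" or "wrist"; returns a dict with "frame" (480x640x3 uint8, blue, green, red), "range_z" (480x640 float32, m along the optical axis (not along the pixel's ray), 0 where there is no reading), "fovy" (degrees; the focal length in pixels is half the picture's height over the tangent of half this angle, whatever the lens; pixels are square), "cx", "cy" (the principal point, pixels), "view" (4x4, takes a point from world to camera coordinates). Camera axes: x right, y down, z forward; pixel columns grow to the right and rows downward; lengths in m; the calibration is good to about 2 mm. A picture is of the moment at which its call begins.
A pose or a line that the arm cannot do raises bot.Unreachable and nothing moves.
- bot.finish_job(): hands the job in, once; it reports no verdict.
Readings, each from a call of its own:
- bot.get_clock(): time.
- bot.get_joint_positions(): joint angles.
- bot.get_joint_vel(): joint speeds.
- bot.get_effort(): joint torques, N m.
- bot.get_tool_pos(): TCP position.
- bot.get_tool_rot(): TCP orientation.
- bot.get_force(): force on the tool from outside, world axes, zero at the start.
- bot.get_moment(): the same for the moment, N m.
- bot.get_width(): finger opening in m.
Only numpy, scipy, OpenCV 4.12 (cv2) and the standard library are available. Lean on these libraries where they do the work, as an engineer would, in place of code of your own. Each camera call takes 0.05 s, during which the arm holds its last target.

## Working session

There is one attempt and no reset: what is moved stays moved. The work goes in short steps, each a Python script; the robot and the scene stay as the last script left them, time stands still between calls to the robot, and variables do not carry over. Pictures are saved under pics/ and viewed, and the job is handed in when it is done.

```bash
ls; mkdir -p pics; cat > h.py <<'E'
import numpy as np, cv2
from workcell import bot
def cam(name):
    c=bot.read_camera(name); c['f']=240/np.tan(np.radians(c['fovy'])/2); return c
def ray(c,u,v,z=0.):
    T=np.linalg.inv(c['view']); d=T[:3,:3]@np.array([(u-c['cx'])/c['f'],(v-c['cy'])/c['f'],1.]); o=T[:3,3]
    return o+d*(z-o[2])/d[2]
def proj(c,p):
    q=c['view'][:3,:3]@np.asarray(p)+c['view'][:3,3]; return c['cx']+c['f']*q[0]/q[2], c['cy']+c['f']*q[1]/q[2]
E
python3 - <<'E'
from h import *
for n in ["scene","top","wrist"]:
    c=cam(n); cv2.imwrite(f"pics/{n}0.png",c['frame']); print(n,c['fovy'],c['cx'],c['cy'],np.linalg.inv(c['view'])[:3].round(3).tolist())
print(bot.get_clock(),bot.hold_point_z)
E
```

```text
pics
scene 43.04035210963424 315.72921625607995 243.4285124062814 [[0.468, 0.583, -0.664, 1.009], [0.883, -0.308, 0.353, -0.23], [0.001, -0.752, -0.66, 0.591]]
top 48.01932004190915 321.1386137187209 241.69443426537106 [[0.01, -0.998, 0.056, 0.468], [-0.999, -0.012, -0.034, 0.035], [0.035, -0.056, -0.998, 0.796]]
wrist 70.69891743134272 318.93190459059326 231.8264550990543 [[0.384, 0.882, 0.272, 0.16], [0.923, -0.367, -0.114, 0.581], [-0.001, 0.295, -0.956, 0.373]]
0.15 -0.0187
```

View pics/scene0.png

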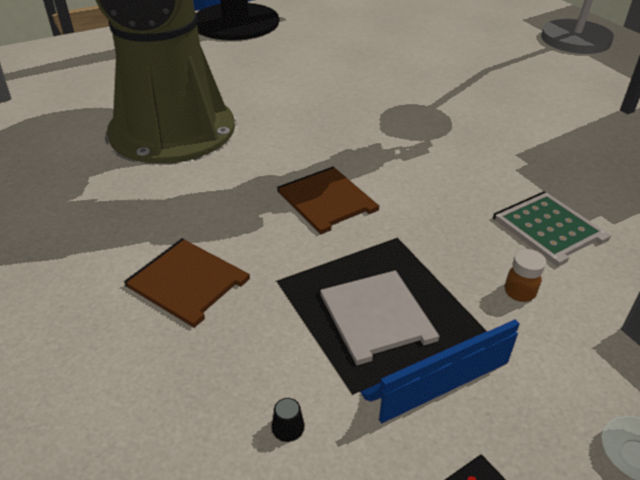

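View pics/top0.png

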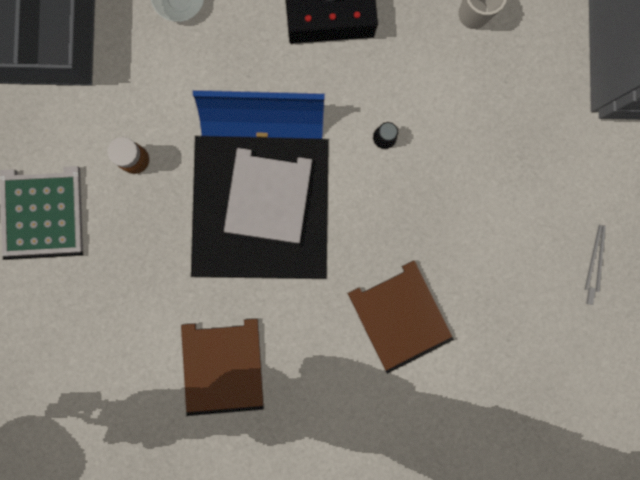

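View pics/wrist0.png

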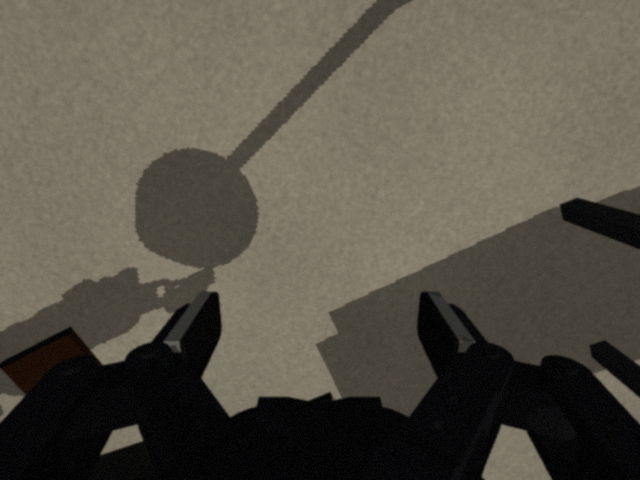

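The plate is the white piece at top pixel (268,197), on the mat, with its notch towards the stop at row 136. The look-alikes are the brown plates at (222,365) and (400,315) and the green-side-up done plate at (40,212). Next I'll measure the poses and check a close crop.

```bash
python3 - <<'E'
from h import *
c=cam("top"); im=c['frame']; hsv=cv2.cvtColor(im,cv2.COLOR_BGR2HSV)
cv2.imwrite("pics/crop1.png",cv2.resize(im[80:290,170:350],None,fx=2.8,fy=2.8,interpolation=cv2.INTER_NEAREST))
win=np.zeros(im.shape[:2],np.uint8); win[137:275,195:326]=255
def big(m):
    cs,_=cv2.findContours(m,cv2.RETR_EXTERNAL,cv2.CHAIN_APPROX_NONE); return max(cs,key=cv2.contourArea)
pl=big(cv2.bitwise_and((im.min(2)>90).astype(np.uint8)*255,win))
r=cv2.minAreaRect(pl); b=cv2.boxPoints(r)
P=np.array([ray(c,u,v,.010)[:2] for u,v in b]); print("plate px",b.round(1).tolist()); print(P.round(4).tolist(),P.mean(0).round(4),[np.linalg.norm(P[i]-P[i-1]).round(4) for i in range(4)])
w2=np.zeros_like(win); w2[125:290,180:340]=255
dark=cv2.bitwise_and((im.max(2)<60).astype(np.uint8)*255,w2); dark=cv2.bitwise_or(dark,cv2.drawContours(np.zeros_like(win),[pl],-1,255,-1))
blue=(cv2.inRange(hsv,(100,120,30),(125,255,255)))
dark[blue>0]=0
dark=cv2.morphologyEx(dark,cv2.MORPH_OPEN,np.ones((5,5)))
m=big(dark); b=cv2.boxPoints(cv2.minAreaRect(m)); M=np.array([ray(c,u,v,0)[:2] for u,v in b])
print("mat px",b.round(1).tolist()); print(M.round(4).tolist(),M.mean(0).round(4),[np.linalg.norm(M[i]-M[i-1]).round(4) for i in range(4)])
s=big(blue); b=cv2.boxPoints(cv2.minAreaRect(s)); print("stop px",b.round(1).tolist(), cv2.boundingRect(s))
br=cv2.inRange(hsv,(10,80,90),(28,255,255)); br[:120]=0; br[145:]=0; br[:,:200]=0; br[:,330:]=0
k=big(br); x,y,w,h=cv2.boundingRect(k); print("foot",x,y,w,h, ray(c,x+w/2,y+h,0).round(4), ray(c,x+w/2,y+h/2,.005).round(4))
for u,v in [(x,y+h),(x+w,y+h)]: print(ray(c,u,v,0).round(4))
# depth of the plate
print("z plate",(lambda T,d:(T@np.array([(268-c['cx'])/c['f']*d,(197-c['cy'])/c['f']*d,d,1]))[:3])(np.linalg.inv(c['view']),c['range_z'][197,268]).round(4))
c=cam("scene"); cv2.imwrite("pics/crop2.png",cv2.resize(c['frame'][220:420,260:540],None,fx=2.8,fy=2.8,interpolation=cv2.INTER_NEAREST))
E
```

```text
plate px [[223.1999969482422, 231.39999389648438], [236.1999969482422, 147.39999389648438], [311.70001220703125, 159.0], [298.79998779296875, 243.0]]
[[0.5254, 0.1508], [0.6493, 0.1344], [0.634, 0.0233], [0.5098, 0.0408]] [0.5796 0.0873] [np.float64(0.111), np.float64(0.125), np.float64(0.1121), np.float64(0.1254)]
mat px [[191.60000610351562, 275.8999938964844], [193.60000610351562, 136.0], [327.6000061035156, 138.0], [325.5, 277.8999938964844]]
[[0.4602, 0.197], [0.6676, 0.1988], [0.6683, -0.0003], [0.4592, 0.0009]] [0.5638 0.0991] [np.float64(0.1962), np.float64(0.2073), np.float64(0.199), np.float64(0.2091)]
stop px [[191.89999389648438, 135.6999969482422], [193.10000610351562, 90.5], [323.1000061035156, 93.9000015258789], [321.8999938964844, 139.10000610351562]] (193, 91, 131, 48)
foot 257 133 10 4 [0.668  0.0976 0.    ] [0.6697 0.0972 0.005 ]
[0.6679 0.105  0.    ]
[0.6681 0.0902 0.    ]
z plate [0.5763 0.0864 0.0135]
```

View pics/crop1.png

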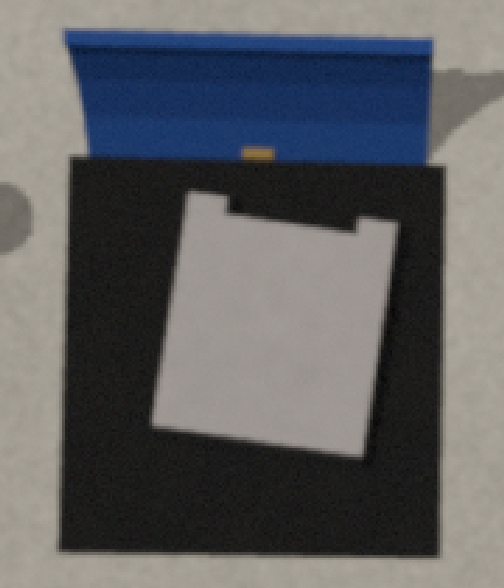

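View pics/crop2.png

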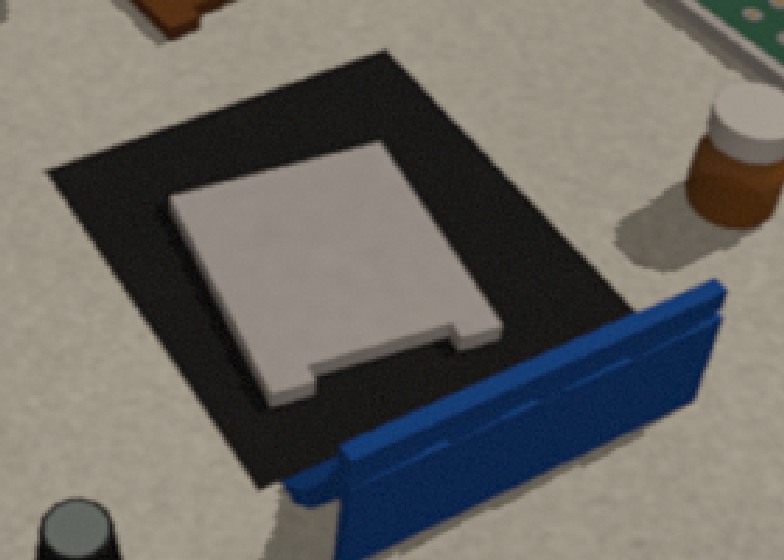

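The crop confirms the choice: a white plate with its notch at the top, black strip at the rear, on the mat and yawed about -7.6°. The stop's yaw is about 0° and the foot is at (0.668, 0.098). The sizes agree: 111 mm wide, 125 mm plus the strip long, mat 209 x 199 mm. Next I'll check reach for the planned poses.

```bash
cat >> h.py <<'E'
from scipy.spatial.transform import Rotation as Ro
TX,TY=0.668,0.098
def ori(a,jaw_x=True,flip=False):
    """tool down, tilted by a deg so that it points (sin a,0,-cos a); jaws along x or y"""
    R=Ro.from_euler('y',-a,degrees=True)
    if jaw_x: R=R*Ro.from_euler('z',-90 if flip else 90,degrees=True)
    return (R*Ro.from_euler('x',180,degrees=True)).as_euler('xyz').tolist()
E
python3 - <<'E'
from h import *
print(bot.get_joint_positions(),bot.get_tool_rot(),bot.get_width())
for x,z in [(.46,.05),(.48,.005),(.66,.005)]:
    q=bot.solve_ik([x,TY,z],ori(0,False)); print("push",x,z,None if q is None else np.round(q,2))
for a in (-35,-28,-20,-10,0,20,30,40,50,60):
  for fl in (False,True):
    if a<-5: x,z=.725,.10
    elif a<5: x,z=.66,.1
    else: x,z=.57,.08
    o=[]
    for xx,zz in ((x,z),(x,z+.08),(.56,.03),(.50,.03)):
        q=bot.solve_ik([xx,TY,zz],ori(a,True,fl)); o.append(None if q is None else np.round(q,2).tolist())
    print(a,fl,o)
E
```

```text
[ 1.17699605e+00  3.13847473e-01 -4.75568410e-02  1.21022214e+00
 -1.85597654e-05  1.57078827e+00] [-3.14076252e+00  1.85530673e-05  2.74780046e+00] 0.08546478012881711
push 0.46 0.05 [ 0.21  0.23 -0.61  0.73  0.   -2.93]
push 0.48 0.005 [ 0.2   0.32 -0.61  0.64  0.   -2.94]
push 0.66 0.005 [ 0.15  0.6  -0.15  0.82  0.   -2.99]
-35 False [None, None, [0.13, 0.94, 0.36, 1.59, 0.07, 1.68], [0.14, 0.83, 0.14, 1.48, 0.08, 1.69]]
-35 True [None, None, [0.13, 0.94, 0.36, 1.59, 0.07, -1.46], [0.14, 0.83, 0.14, 1.48, 0.08, -1.45]]
-28 False [None, None, [0.14, 0.82, 0.2, 1.43, 0.06, 1.69], [0.15, 0.72, -0.0, 1.33, 0.07, 1.7]]
-28 True [None, None, [0.14, 0.82, 0.2, 1.43, 0.06, -1.45], [0.15, 0.72, -0.0, 1.33, 0.07, -1.44]]
-20 False [[0.12, 1.01, 0.79, 1.69, 0.04, 1.68], [0.12, 1.03, 1.0, 1.89, 0.04, 1.68], [0.14, 0.7, 0.02, 1.24, 0.05, 1.71], [0.16, 0.6, -0.16, 1.16, 0.05, 1.72]]
-20 True [[0.12, 1.01, 0.79, 1.69, 0.04, -1.46], [0.12, 1.03, 1.0, 1.89, 0.04, -1.46], [0.14, 0.7, 0.02, 1.24, 0.05, -1.43], [0.16, 0.6, -0.16, 1.16, 0.05, -1.42]]
-10 False [[0.12, 0.8, 0.42, 1.37, 0.02, 1.69], [0
[... 785 characters left out ...]
 -0.71, 0.37, -0.07, -1.37], [0.21, 0.05, -0.6, 0.57, -0.07, -1.37], [0.22, 0.21, -0.78, 0.24, -0.07, -1.37], [0.25, 0.11, -0.91, 0.21, -0.08, -1.34]]
30 False [[0.24, 0.08, -0.89, 0.09, -0.12, 1.78], [0.24, -0.05, -0.79, 0.32, -0.12, 1.78], [0.24, 0.16, -0.97, -0.07, -0.12, 1.78], None]
30 True [[0.24, 0.08, -0.89, 0.09, -0.12, -1.36], [0.24, -0.05, -0.79, 0.32, -0.12, -1.36], [0.24, 0.16, -0.97, -0.07, -0.12, -1.36], None]
40 False [None, [0.27, -0.11, -0.97, 0.03, -0.17, 1.78], None, None]
40 True [None, [0.27, -0.11, -0.97, 0.03, -0.17, -1.36], None, None]
50 False [None, None, None, None]
50 True [None, None, None, None]
60 False [None, None, None, None]
60 True [None, None, None, None]
```

```bash
python3 - <<'E'
from h import *
o=ori(0,False)
bot.goto([.465,.093,.12],o); bot.gripper_to(.070,20)
bot.servo_line([.465,.093,.02],.1)
bot.dwell(.2); f0=np.array(bot.get_force()); z=.02; print("f0",f0.round(2))
while z>-.014:
    z-=.001; bot.servo_line([.465,.093,z],.02)
    f=np.array(bot.get_force())-f0
    if abs(f[2])>2: print("touch",z,f.round(2),bot.get_tool_pos()); break
bot.servo_line([.465,.093,z+.0035],.03)
print(bot.get_clock(),bot.get_width(),bot.get_tool_pos(),bot.get_tool_rot())
c=cam("wrist"); cv2.imwrite("pics/w1.png",c['frame'])
E
```

```text
f0 [-0.76  0.33 -0.08]
touch -0.00800000000000001 [ 0.32 -1.07  5.96] [ 0.46517852  0.09304566 -0.00768778]
12.9167 0.06985956216620845 [ 0.46522232  0.09303593 -0.00435422] [-3.14152584e+00 -4.29373690e-04  2.76237457e-07]
```

View pics/w1.png

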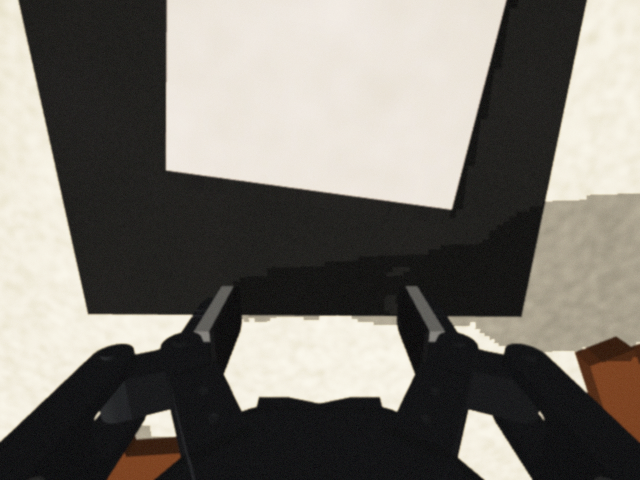

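```bash
python3 - <<'E'
from h import *
f0=np.array(bot.get_force())
z=-.0043
bot.servo_line([.522,.093,z],.05); print(bot.get_clock(),(np.array(bot.get_force())-f0).round(2))
c=cam("top"); cv2.imwrite("pics/t2.png",c['frame'][60:300,150:370])
x=.522
while x<.632:
    x+=.01; bot.servo_line([x,.093,z],.04); f=np.array(bot.get_force())-f0; print(round(x,3),f.round(2))
    if abs(f[0])>10: break
print(bot.get_clock(),f0)
c=cam("top"); cv2.imwrite("pics/t3.png",c['frame'][60:300,150:370])
c=cam("scene"); cv2.imwrite("pics/s3.png",c['frame'])
E
python3 -c "
import cv2,numpy as np
a=[cv2.imread('pics/t%d.png'%i) for i in (2,3)]; s=cv2.imread('pics/s3.png')[180:420,260:600]
cv2.imwrite('pics/m3.png',np.hstack(a+[s]))"
```

```text
14.2583 [-0.48  0.33  0.33]
0.532 [-0.37 -0.55  0.85]
0.542 [-1.35 -0.35  0.53]
0.552 [-1.9   0.01 -0.23]
0.562 [-1.67 -0.53  0.33]
0.572 [-1.59  0.6  -0.16]
0.582 [-1.65  0.34 -0.13]
0.592 [-0.61  0.07  0.88]
0.602 [-0.32 -0.31  1.17]
0.612 [-0.26 -0.39  0.93]
0.622 [-1.21 -0.14  0.04]
0.632 [-0.54  0.21  0.  ]
18.7083 [ 0.30460897  0.0725172  -0.52775817]
```

View pics/m3.png

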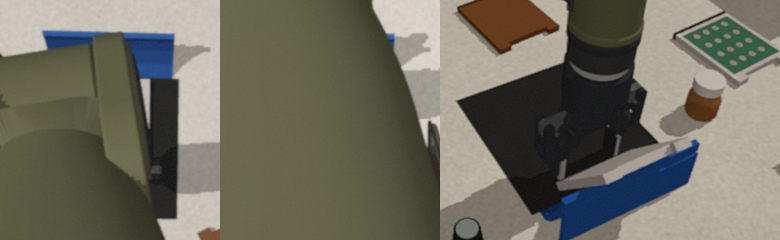

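The scene view shows the plate riding up and resting on the crest in front of the two fingers, with forces under 2 N. I'll continue slowly to the foot and then press.

```bash
python3 - <<'E'
from h import *
f0=np.array([.3,.07,-.53]); z=-.0043; x=.632; log=[]
rd=lambda: np.mean([bot.get_force() for _ in range(3)],0)-f0
while x<.660:
    f=rd(); step=.0015 if f[0]>-3 else .0004 if f[0]>-8 else .0002
    if f[0]<-16: break
    x+=step; bot.servo_line([x,.093,z],.02); log.append((round(x,4),*rd().round(1)))
print(log[-14:]); t=bot.get_clock()
for i in range(5): bot.dwell(.15); print(rd().round(2))
print(t,bot.get_clock(),bot.get_tool_pos())
c=cam("scene"); cv2.imwrite("pics/s4.png",c['frame'])
E
```

```text
[(0.6488, np.float64(-8.6), np.float64(-0.6), np.float64(4.6)), (0.649, np.float64(-9.8), np.float64(-0.2), np.float64(4.5)), (0.6492, np.float64(-9.3), np.float64(-0.4), np.float64(5.6)), (0.6494, np.float64(-10.3), np.float64(0.9), np.float64(5.1)), (0.6496, np.float64(-10.8), np.float64(-1.0), np.float64(6.6)), (0.6498, np.float64(-10.7), np.float64(0.2), np.float64(6.9)), (0.65, np.float64(-12.2), np.float64(-0.6), np.float64(7.1)), (0.6502, np.float64(-12.8), np.float64(0.1), np.float64(7.0)), (0.6504, np.float64(-12.2), np.float64(0.6), np.float64(7.1)), (0.6506, np.float64(-13.2), np.float64(-0.4), np.float64(8.4)), (0.6508, np.float64(-13.7), np.float64(-1.5), np.float64(9.4)), (0.651, np.float64(-14.9), np.float64(0.5), np.float64(9.2)), (0.6512, np.float64(-13.9), np.float64(1.2), np.float64(10.1)), (0.6514, np.float64(-16.1), np.float64(-0.4), np.float64(10.0))]
[-14.72  -0.25   9.79]
[-15.76  -0.4   10.14]
[-16.07  -0.51  10.06]
[-14.74   0.02  10.15]
[-15.92   0.65  10.19]
25.8083 26.5583 [ 0.64703131  0.09295986 -0.00477901]
```

View pics/s4.png

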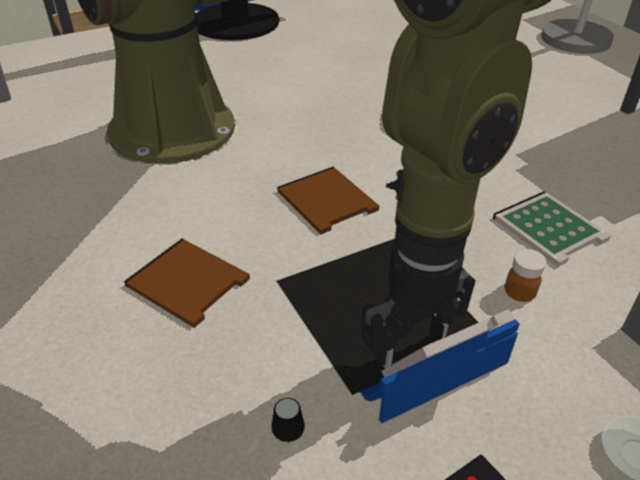

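```bash
python3 - <<'E'
from h import *
c=cam("scene"); a=cv2.resize(c['frame'][270:430,340:540],None,fx=3.2,fy=3.2,interpolation=cv2.INTER_CUBIC); cv2.imwrite("pics/z4.png",a)
w=cam("wrist"); cv2.imwrite("pics/w4.png",w['frame'])
for n,p in dict(crest=(TX+.037,TY,.07),top=(TX+.061,TY,.115),topL=(TX+.061,TY+.055,.115),topR=(TX+.061,TY-.055,.115)).items(): print(n,np.round(proj(c,p)),np.round(proj(w,p)))
E
```

```text
crest [451. 347.] [288. 217.]
top [472. 335.] [207.  17.]
topL [514. 316.] [-753.   17.]
topR [428. 356.] [1172.   17.]
```

View pics/z4.png

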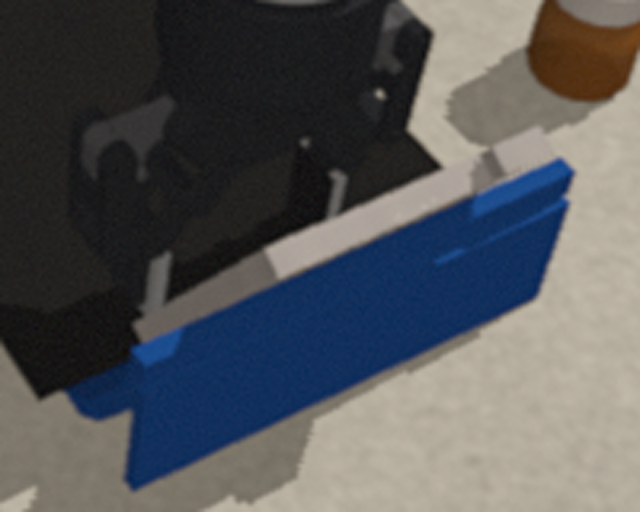

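View pics/w4.png

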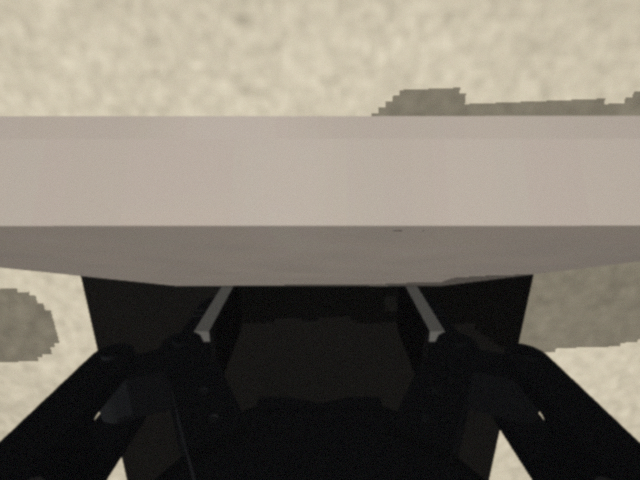

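The plate leans as predicted: its top edge is near (465,332) against an expected (472,335), and in the wrist view it is square to the stop. The finger also presses down with 10 N, which adds friction loss at the bench. I'll relieve that while holding the push.

```bash
python3 - <<'E'
from h import *
f0=np.array([.3,.07,-.53]); z=-.0043; x=.6514
rd=lambda: np.mean([bot.get_force() for _ in range(3)],0)-f0
for i in range(8):
    z+=.0004; bot.servo_line([x,.093,z],.02); f=rd(); print(round(z,4),f.round(1))
    if f[2]<3.5 or f[0]<-18.3: break
while f[0]>-16 and x<.653:
    x+=.0002; bot.servo_line([x,.093,z],.02); f=rd(); print(round(x,4),f.round(1))
for i in range(4): bot.dwell(.2); print(rd().round(2))
print(bot.get_clock(),bot.get_tool_pos())
E
```

```text
-0.0039 [-13.8   0.1   7.5]
-0.0035 [-14.    0.7   5.8]
-0.0031 [-12.6   1.5   3.4]
0.6516 [-13.3   0.5   2.6]
0.6518 [-13.9   0.8   3.5]
0.652 [-13.2   0.6   4.6]
0.6522 [-14.1  -0.2   4.4]
0.6524 [-14.6   0.4   5.2]
0.6526 [-15.8   0.8   4.3]
0.6528 [-15.4  -0.3   6.1]
0.653 [-16.6   0.6   6.5]
[-17.08  -0.84   7.15]
[-15.17   0.4    7.1 ]
[-16.1    0.15   7.06]
[-17.26   0.49   5.86]
30.2583 [ 0.64719247  0.09291735 -0.00461463]
```

```bash
python3 - <<'E'
from h import *
bot.servo_line([.645,.093,-.0035],.03); bot.servo_line([.605,.093,0.0],.08)
print(bot.get_force())
bot.servo_line([.60,.093,.19],.2)
bot.goto([.7115,.095,.18],ori(0,True,True))
bot.gripper_to(.045,25); 
print(bot.get_clock(),bot.get_width(),bot.get_joint_positions())
w=cam("wrist"); cv2.imwrite("pics/w5.png",w['frame']); c=cam("scene"); cv2.imwrite("pics/s5.png",c['frame']); 
for n,p in dict(nG=(TX+.057,TY,.107),nW=(TX+.048,TY,.112),L=(TX+.061,TY+.055,.115),R=(TX+.061,TY-.055,.115)).items(): print(n,np.round(proj(c,p)),np.round(proj(w,p)))
E
```

```text
[ 0.04404609  0.05253403 -0.5822759 ]
34.175 0.045118296595934054 [ 1.32756210e-01  5.61838684e-01  2.09486282e-01  1.21825373e+00
  5.39757958e-05 -1.43818816e+00]
nG [468. 338.] [298. 250.]
nW [464. 329.] [311. 253.]
L [514. 316.] [293. 327.]
R [428. 356.] [289. 170.]
```

View pics/w5.png

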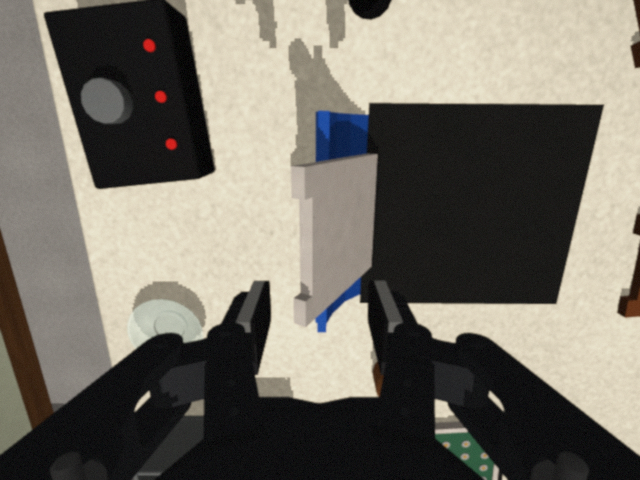

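View pics/s5.png

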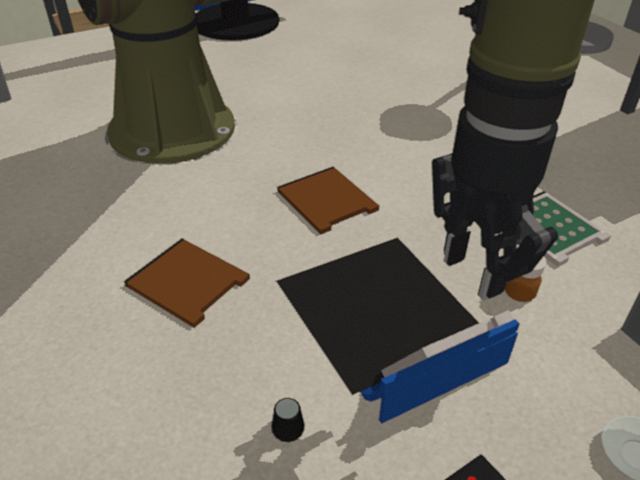

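The plate leans steadily. Its horn rows 327 and 170 match the predicted ones, so its middle is at y ≈ 0.098. Now I'll hook it, pull it upright and grip it.

```bash
python3 - <<'E'
from h import *
bot.servo_line([.7115,.098,.13],.15); bot.servo_line([.7115,.098,.083],.06)
f0=np.array(bot.get_force()); F=lambda: print(bot.get_clock(),np.round(bot.get_tool_pos(),4),(np.array(bot.get_force())-f0).round(2))
F()
bot.servo_line([.700,.098,.083],.04); F()
bot.servo_line([.672,.098,.093],.04); F()
bot.servo_line([.653,.098,.098],.04); F()
w=cam("wrist"); cv2.imwrite("pics/w6.png",w['frame']); c=cam("scene"); cv2.imwrite("pics/s6.png",c['frame'])
E
python3 -c "
import cv2,numpy as np
w=cv2.resize(cv2.imread('pics/w6.png'),(400,300)); s=cv2.imread('pics/s6.png')[130:430,200:600]
cv2.imwrite('pics/m6.png',np.hstack([w,s]))"
```

```text
35.6917 [0.7118 0.098  0.0834] [0. 0. 0.]
36.125 [0.6999 0.098  0.0833] [0.43 0.02 0.67]
37.0167 [0.6721 0.098  0.093 ] [ 0.47 -0.29  0.26]
37.6583 [0.653  0.0981 0.0982] [-0.76 -0.24  0.72]
```

View pics/m6.png

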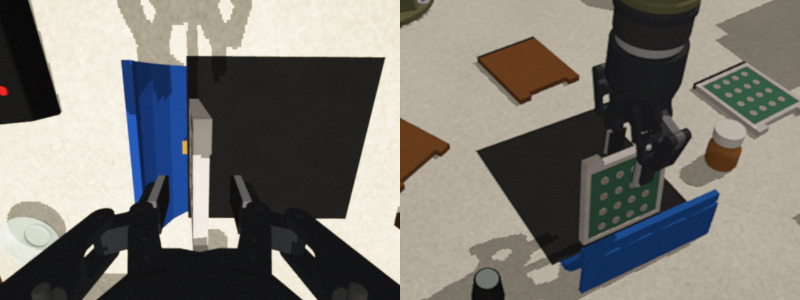

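The plate stands upright between the fingers, just in front of the foot, green side facing the stop. I'll grip it.

```bash
python3 - <<'E'
from h import *
f0=np.array(bot.get_force()); F=lambda: print(bot.get_clock(),np.round(bot.get_tool_pos(),4),(np.array(bot.get_force())-f0).round(2),bot.get_width())
bot.servo_line([.655,.098,.086],.06); F()
bot.gripper_to(.020,30); F()
bot.gripper_to(.0,40); F()
bot.servo_line([.650,.098,.096],.06); F()
for a in (10,20,25,28,30):
  for x,z in ((.60,.11),(.58,.10),(.60,.06),(.57,.03),(.55,.03),(.53,.03),(.51,.03)):
    if bot.solve_ik([x,.098,z],ori(a,True,True)) is None: print("no",a,x,z)
w=cam("wrist"); cv2.imwrite("pics/w7.png",w['frame']); c=cam("scene"); cv2.imwrite("pics/s7.png",c['frame'])
E
python3 -c "
import cv2,numpy as np
w=cv2.resize(cv2.imread('pics/w7.png'),(400,300)); s=cv2.imread('pics/s7.png')[130:430,200:600]
cv2.imwrite('pics/m7.png',np.hstack([w,s]))"
```

```text
38.1083 [0.6544 0.0979 0.0849] [ 0.08 -0.25  0.12] 0.04497501010185348
38.475 [0.6552 0.098  0.0863] [-0.54  0.98  0.44] 0.020074610834809214
38.7167 [0.6555 0.098  0.0864] [ 0.77 -0.34  1.23] 0.009181039393354025
39.05 [0.6498 0.098  0.0963] [-0.43  0.55 -2.87] 0.00937450861324148
no 28 0.51 0.03
no 30 0.51 0.03
```

View pics/m7.png

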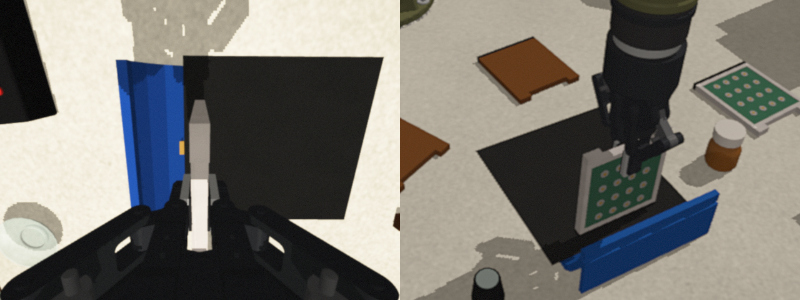

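Gripped at 9.3 mm and lifted clear, with 2.9 N of weight on the tool. Next I'll tilt towards the robot, set the lower edge on the mat ahead of the foot, and open in steps so the plate rests on the front finger.

```bash
python3 - <<'E'
from h import *
f0=np.array([0,0,-2.9])
F=lambda s: print(s,round(bot.get_clock(),2),np.round(bot.get_tool_pos(),4),np.round(bot.get_force(),2),round(bot.get_width(),4))
bot.servo_line([.610,.098,.096],.08,rotation=ori(25,True,True)); F("tilt")
x,z=.612,.088
bot.servo_line([x,.098,z],.05); F("dn"); b=bot.get_force()[2]
for i in range(10):
    z-=.0015; bot.servo_line([x,.098,z],.03)
    if bot.get_force()[2]-b>1.5: break
F("touch")
c=cam("scene"); cv2.imwrite("pics/s8.png",c['frame'])
for w in (.02,.035,.05,.065,.085): bot.gripper_to(w,20); 
F("open")
c=cam("scene"); cv2.imwrite("pics/s9.png",c['frame']); w=cam("wrist"); cv2.imwrite("pics/w9.png",w['frame'])
E
python3 -c "
import cv2,numpy as np
w=cv2.resize(cv2.imread('pics/w9.png'),(400,300)); s=[cv2.imread('pics/s%d.png'%i)[130:430,200:600] for i in (8,9)]
cv2.imwrite('pics/m9.png',np.vstack([np.hstack([w,0*w]),np.hstack(s)]))"
```

```text
tilt 39.88 [0.6106 0.0982 0.0967] [ 0.1  -1.03 -3.07] 0.0094
dn 40.19 [0.6125 0.0979 0.0873] [ 0.38  0.59 -2.65] 0.0091
touch 41.69 [0.6124 0.0981 0.0803] [-7.98 -0.82 11.04] 0.0094
open 43.25 [0.612 0.098 0.079] [-0.69  0.64 -1.29] 0.0852
```

View pics/m9.png

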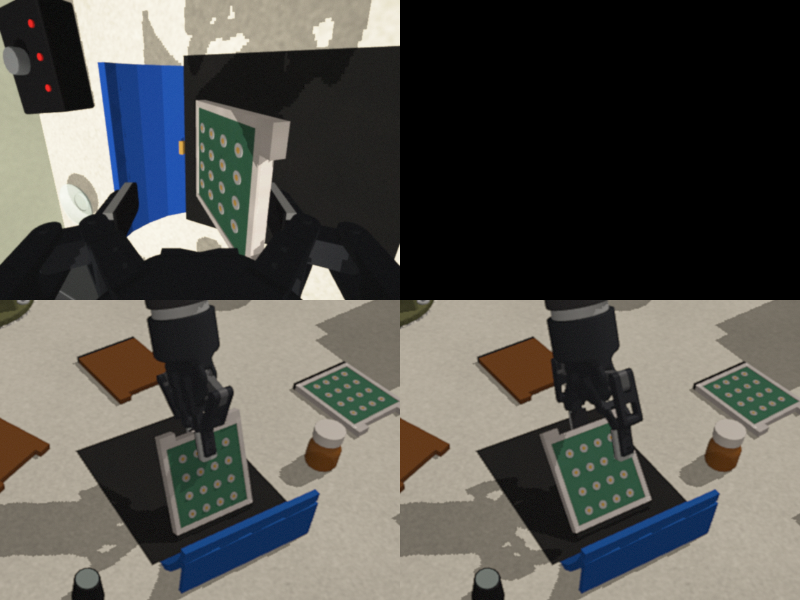

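The plate leans on the front finger with its edge on the mat. I'll lower it along an arc.

```bash
python3 - <<'E'
from h import *
F=lambda s: print(s,round(bot.get_clock(),2),np.round(bot.get_tool_pos(),4),np.round(bot.get_force(),2))
P=np.array([.646,0]); i0=np.array([.5684,.0719]); t0=np.array([.612,.079]); r=.106
for be in (38,32,26,20,15):
    i=P+r*np.array([-np.cos(np.radians(be)),np.sin(np.radians(be))]); t=t0+i-i0
    bot.servo_line([t[0],.098,t[1]],.04); F(be)
c=cam("scene"); cv2.imwrite("pics/s10.png",c['frame']); w=cam("wrist"); cv2.imwrite("pics/w10.png",w['frame'])
E
python3 -c "
import cv2,numpy as np
w=cv2.resize(cv2.imread('pics/w10.png'),(400,300)); s=cv2.imread('pics/s10.png')[130:430,200:600]
cv2.imwrite('pics/m10.png',np.hstack([w,s]))"
```

```text
38 43.73 [0.6053 0.0979 0.0718] [-1.47 -0.55 -0.11]
32 44.15 [0.5991 0.098  0.0628] [-2.2   0.06  0.96]
26 44.58 [0.5938 0.0979 0.0531] [-1.64  1.56 -0.74]
20 45.0 [0.5895 0.0979 0.0428] [-1.31 -0.04  0.15]
15 45.38 [0.5867 0.0979 0.034 ] [-1.88  1.02 -0.93]
```

View pics/m10.png

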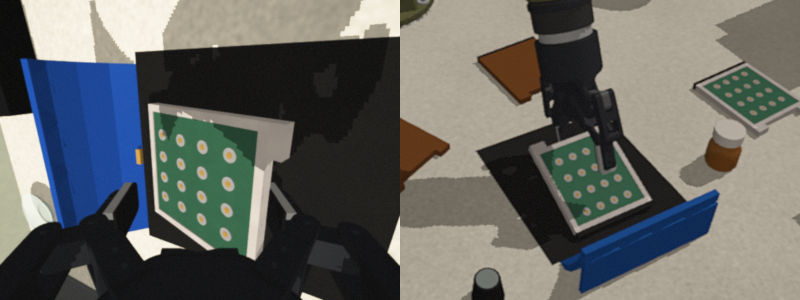

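```bash
python3 - <<'E'
from h import *
c=cam("scene"); T=np.linalg.inv(c['view'])
def pt(u,v):
    d=c['range_z'][v,u]; return (T@np.array([(u-c['cx'])/c['f']*d,(v-c['cy'])/c['f']*d,d,1]))[:3].round(3)
hsv=cv2.cvtColor(c['frame'],cv2.COLOR_BGR2HSV); g=cv2.inRange(hsv,(60,60,20),(95,255,255)); g[:,:330]=0; g[:,460:]=0
g=cv2.erode(g,np.ones((3,3))); vs,us=np.nonzero(g); A=np.array([pt(u,v) for u,v in zip(us,vs)])
ok=A[:,2]<.12; A=A[ok]; m=np.median(A,0); A=A[np.abs(A-m).max(1)<.08]
u,s,v=np.linalg.svd(A-A.mean(0)); n=v[2]*np.sign(v[2][2]); print(len(A),A.mean(0).round(3),n.round(3),np.degrees(np.arccos(n[2])).round(1),A.min(0),A.max(0), s)
E
```

```text
2816 [0.597 0.091 0.029] [ 0.343 -0.     0.939] 20.0 [0.546 0.052 0.01 ] [0.64  0.145 0.105] [1.61580983 1.29785488 0.09616357]
```

The plate is at 20° from flat, still supported. I'll lower the rest and withdraw the finger.

```bash
python3 - <<'E'
from h import *
F=lambda s: print(s,round(bot.get_clock(),2),np.round(bot.get_tool_pos(),4),np.round(bot.get_force(),2))
P=np.array([.646,0]); i0=np.array([.5684,.0719]); t0=np.array([.612,.079]); r=.106
for be in (11,8,5.5):
    i=P+r*np.array([-np.cos(np.radians(be)),np.sin(np.radians(be))]); t=t0+i-i0
    bot.servo_line([t[0],.098,t[1]],.03); F(be)
    if bot.get_force()[2]>5: break
for dx in (.01,.02,.03,.04,.05):
    bot.servo_line([t[0]-dx,.098,t[1]],.03); F(-dx)
c=cam("scene"); cv2.imwrite("pics/s11.png",c['frame']); w=cam("wrist"); cv2.imwrite("pics/w11.png",w['frame'])
E
python3 -c "
import cv2,numpy as np
w=cv2.resize(cv2.imread('pics/w11.png'),(400,300)); s=cv2.imread('pics/s11.png')[130:430,200:600]
cv2.imwrite('pics/m11.png',np.hstack([w,s]))"
```

```text
11 45.93 [0.5851 0.0979 0.0269] [-1.22  0.44 -1.68]
8 46.27 [0.5843 0.0979 0.0214] [-1.5   0.5  -1.13]
5.5 46.57 [0.584 0.098 0.017] [ 0.4  -0.33  0.39]
-0.01 47.05 [0.5741 0.098  0.0175] [ 0.08 -0.36 -1.08]
-0.02 47.53 [0.5639 0.098  0.0173] [-0.38  0.42  0.45]
-0.03 48.02 [0.554  0.098  0.0173] [-0.63 -0.19  0.01]
-0.04 48.5 [0.544  0.098  0.0173] [ 0.22 -0.52  0.38]
-0.05 48.98 [0.534  0.098  0.0173] [ 0.38 -0.02 -0.1 ]
```

View pics/m11.png

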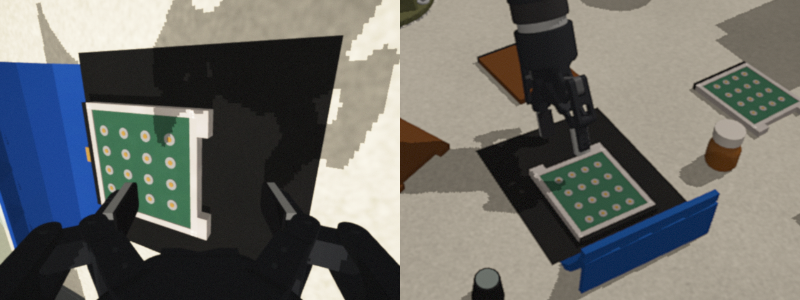

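The plate appears flat, green side up, with the front finger clear of its edge. I'll lift away and check.

```bash
python3 - <<'E'
from h import *
bot.servo_line([.534,.098,.16],.12)
bot.goto([.40,-.25,.25],ori(0,True,True)); bot.dwell(.3)
c=cam("scene"); T=np.linalg.inv(c['view']); cv2.imwrite("pics/s12.png",c['frame'])
t=cam("top"); cv2.imwrite("pics/t12.png",t['frame']); print(bot.get_clock())
for c in (c,t):
    T=np.linalg.inv(c['view']); hsv=cv2.cvtColor(c['frame'],cv2.COLOR_BGR2HSV); g=cv2.inRange(hsv,(60,60,20),(95,255,255))
    g=cv2.morphologyEx(g,cv2.MORPH_CLOSE,np.ones((9,9)))
    cs,_=cv2.findContours(g,cv2.RETR_EXTERNAL,cv2.CHAIN_APPROX_NONE)
    for k in cs:
        if cv2.contourArea(k)<800: continue
        m=cv2.drawContours(np.zeros_like(g),[k],-1,255,-1); m=cv2.erode(m,np.ones((5,5)))
        v,u=np.nonzero(m); d=c['range_z'][v,u]; A=(T[:3,:3]@np.array([(u-c['cx'])/c['f']*d,(v-c['cy'])/c['f']*d,d])).T+T[:3,3]; A=A[d>0]
        n=np.linalg.svd(A-A.mean(0),full_matrices=False)[2][2]; b=cv2.minAreaRect(k)
        print(np.round(b[0]),"ray",ray(c,*b[0],.01).round(4),"depth mean",A.mean(0).round(4),"tilt",np.degrees(np.arccos(abs(n[2]))).round(2))
E
```

```text
52.25
[393. 319.] ray [0.5988 0.0989 0.01  ] depth mean [0.599  0.0976 0.0088] tilt 0.12
[550. 225.] ray [0.5509 0.4112 0.01  ] depth mean [0.5494 0.4141 0.0086] tilt 0.09
[ 40. 214.] ray [0.5479 0.4141 0.01  ] depth mean [0.548  0.414  0.0101] tilt 0.13
[260. 182.] ray [0.5979 0.0979 0.01  ] depth mean [0.5978 0.0979 0.0103] tilt 0.03
```

View pics/t12.png

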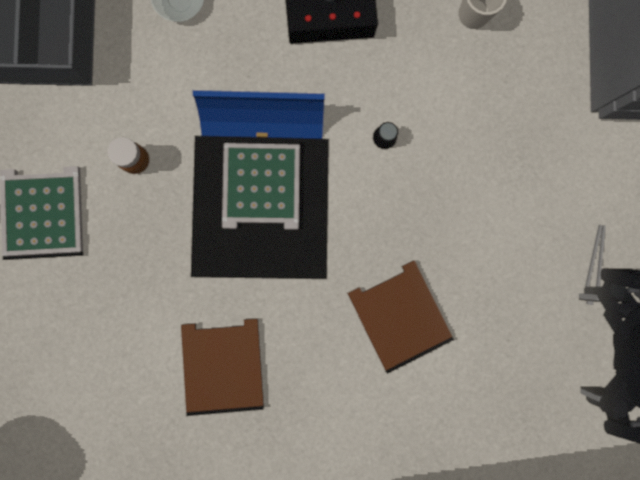

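The plate is flat and green side up at pixel (260,182), on the mat. The other things sit where they were in the first top view, and the arm is well above everything. Handing in.

```bash
python3 - <<'E'
from workcell import bot
print(bot.get_tool_pos(),bot.get_force(),bot.get_joint_vel().round(3)); bot.finish_job()
E
```

```text
[ 0.40012092 -0.24963503  0.24995157] [ 0.58361132 -0.13833855  0.39918988] [-0.004  0.002  0.001  0.001 -0.    -0.001]
the job is handed in; nothing more can be done
```

The plate now lies flat on the mat in front of the stop, green parts side up, and the job is handed in at about 52 s of the 72 s.

- **Push and press:** I pushed the plate square with two open fingers, up the stop to about 62° from level. I then held it against the foot at about 16 N (15 to 17 N at the wrist) for more than half a second, twice. The 5 N between plate and foot could not be measured directly. While pressing, the finger also bore down on the plate with up to 10 N; I eased this, but it came back to 6–7 N in the second hold. I allowed for the friction this adds.
- **Tip over:** I hooked the top edge upright, gripped it, lifted it clear of the foot and tilted it towards the robot. I then lowered it on the front finger and slid the finger out from under it.
- **One rougher moment:** when I set the lower edge on the mat, the tool force reached about 11 N up and 8 N sideways. By my estimate the edge was about 18 mm clear of the foot then.
- **Last checks:**
  - Tilt was 0.03° from the top camera and 0.12° from the scene camera.
  - The middle is about 70 mm in front of the toe line and within about 1 mm of the stop's middle line.
  - The two cameras put the green face at 9 to 10 mm high, against the 10 mm expected.
  - The other things look unmoved, and the robot touched nothing.

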